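# Switch on three interlocked breakers in the only permitted order

### The arm

A 6-joint arm with a two-finger parallel gripper is mounted at the origin on the work surface. World frame = base frame: x ahead of the robot, y to its left, z up, the work surface at z = 0. Lengths are in m, angles in rad, forces in N, time in s.
With the tool pointing down it reaches from about 0.25 to 0.725 m from the base axis. Payload 9.7 kg.
Tool frame: the origin (TCP) lies at the centre of the arm's flange, where the gripper is bolted on; the fingertips stand 173 mm ahead of it and the grasp point (between the pads) lies 155 mm ahead of it; z points along the fingers, y is the line along which they close (so a half turn about z gives the same grasp; the last joint's range is limited). The gripper opens to 85 mm and grips with 20 to 120 N. Pads are 22 mm wide; open, the fingers measure 114 mm over their backs; the gripper's body (76 mm by 85 mm) begins 54 mm behind the grasp point. The pads swing forward as they close: fully open they stand 13 mm farther back than shut.
Start: joints at [1.254, 0.087, 0.176, 1.66, 0, 1.571], TCP at [0.171, 0.523, 0.405] pointing down, gripper open.
Joint ranges: [-3.13, 3.13], [-0.85, 1.81], [-1.15, 1.24], [-2.2, 2.28], [-1.44, 1.52], [-3.14, 3.14]. Speed limits (rad/s): [2.22, 2.22, 2.57, 3.14, 3.14, 3.14].

### API

Orientations are given as a rotation vector (axis times angle).
In Python, from station import r, eoat, eyes, spot_in, cut_out, landmark_of gives the robot as it stands. The module is installed in compiled form; this text tells all that it offers. Calls block until the motion is done:
- r.move_ptp(position, orientation): joint-space move of the TCP to a pose.
- r.movel(position, rotation=None, feed=0.15): straight line of the TCP; rotation=None keeps the orientation; feed is the mean speed in m/s.
- r.move_j(angles): joint-space move.
- eoat.command_gripper(opening): finger opening in m; the grip force is fixed at half the most; returns when the fingers have stopped.
- r.hold(seconds).
- r.ik(position, orientation): joint angles nearest the present ones, or None.
- r.read_state(): the state.
- eyes.capture(name): name is "scene" or "top" or "wrist"; returns the picture (480x640x3 uint8, red, green, blue); there is no depth.
- eyes.camera_params(name): a dict with "intrinsics" (3x3 intrinsics, pixels), "k1" (the pictures are not rectified: a ray, as slopes to the right and down, at radius r is drawn at 1 + k1 r^2 times it, then the intrinsics apply), "view" (4x4, takes a point from world to camera coordinates); the wrist camera has in their place "hand_eye" (4x4, takes a point from camera to tool coordinates, whose origin is the TCP and whose axes are the flange's). Camera axes: x right, y down, z forward; pixel columns grow to the right and rows downward; lengths in m; the calibration is good to about 2 mm. A picture is of the moment at which its call begins: read the wrist's pose just before it. camera_params takes no time and is no camera call.
A pose or a line that the arm cannot do raises r.IKError and nothing moves.
- r.hand_in(): hands the job in; it is judged then, once.
Trained networks look in the newest picture that a camera, given by its name, has taken for a name from the list of things; names that differ only in an ending like _2 or _b are one class to them, and where a whole thing is asked for, a point or a joint stands for the part that bears it (a point fixed in the world has none). Each returns a list of dicts, best first, with "score" (0 to 1); they miss things now and then, are a little off and sometimes report something else, mostly with a low value. They report only what shows in the picture. A call takes as long as a camera call.
- spot_in(target, camera): "point" ([x, y, z] in m, in world coordinates, good to about 4 mm: the middle of the surface that is visible of it).
- cut_out(target, camera): "pixels" (480x640 bool, what is visible of it).
- landmark_of(target, camera): "point" ([x, y, z] in m, in world coordinates, good to about 4 mm: a listed point, or the origin of a listed thing).
The state is a dict: "t": time; "joints": joint angles; "qd": joint speeds; "joint_efforts": joint torques, N m; "eef_pos": TCP position; "orientation": TCP orientation; "wrist_force": force on the tool from outside, world axes, zero at the start; "wrist_torque": the same for the moment, N m; "grip_width": finger opening in m; "finger_force": force on a finger pad.
Only numpy, scipy, OpenCV 4.12 (cv2) and the standard library are available. Lean on these libraries where they do the work, as an engineer would, in place of code of your own. Each camera call takes 0.05 s, during which the arm holds its last target. There are 200 camera calls.

### The job

Switch on all three breakers on the mounting plate: throw each black handle from OFF (leaning towards the robot) to ON, fully home against its stop, and let go. The interlock under the plate lets them go only in one order, different on every board and not visible, so feel gently which handle is free and never force a blocked one: no more than 25 N on any handle, squeezing included. Leave the tools and boxes lying around where they are.

Things in the scene. Friction and masses are not known exactly. Their poses are not given: they have to be found in the camera images.
- panel: Fixed steel mounting plate, 400 (x) x 560 (y) mm, flat on two battens, its upper face 63 mm above the bench. Origin: at bench height below its centre; x points away from the robot, y to the robot's left along the row of breakers. Blue wiring ducts, 40 mm high, along its edges; a row of grey terminals, 49 mm high, beyond the breakers.
- breaker_row (a point): Centre of the middle breaker's face, 138 mm above the bench. Three equal grey breakers, 140 (x) x 90 (y) mm, at panel x = 0, y = +135 (left), 0 (middle), -135 mm (right); a collar round each handle slot reaches 145 mm above the bench. Nothing taller is near but the handles.
- interlock (a point): Centre of the closed box under the plate that holds the interlock. It links the breakers in a chain: one handle (any of the three, drawn anew for each board) is free from the start, throwing it fully home (beyond 0.72 rad) frees a second, and throwing that one home frees the third. Nothing outside shows the order.
- handle_left: Black toggle handle of the left breaker (panel y = +135 mm). Origin: on its swing axis (along panel y), 103 mm above the bench at panel x = 0. Grip: flat bar 26 (y) x 12 mm, 44 to 78 mm from the axis. Body axes parallel to the panel's when OFF; the bar then leans 0.38 rad to the robot (-x), in ON 0.38 rad away (+x); upright, its end is 181 mm above the bench.
- handle_middle: Black toggle handle of the middle breaker (panel y = +0 mm). Origin: on its swing axis (along panel y), 103 mm above the bench at panel x = 0. Grip: flat bar 26 (y) x 12 mm, 44 to 78 mm from the axis. Body axes parallel to the panel's when OFF; the bar then leans 0.38 rad to the robot (-x), in ON 0.38 rad away (+x); upright, its end is 181 mm above the bench.
- handle_right: Black toggle handle of the right breaker (panel y = -135 mm). Origin: on its swing axis (along panel y), 103 mm above the bench at panel x = 0. Grip: flat bar 26 (y) x 12 mm, 44 to 78 mm from the axis. Body axes parallel to the panel's when OFF; the bar then leans 0.38 rad to the robot (-x), in ON 0.38 rad away (+x); upright, its end is 181 mm above the bench.
- left_angle (a joint): Left handle: 0 = OFF stop, grows towards ON, 0.76 rad = ON stop (fully home). If free, it takes 0.35 N m to leave OFF (5 N square to the bar; up to 11 N in a level push, as the fingertip rubs), then less; past 0.38 it springs over to about 0.57; the last part works the interlock and takes 5 to 7 N again up to the stop, where it stays.
- middle_angle (a joint): Middle handle: 0 = OFF stop, 0.76 rad = ON stop; feels the same as the left one. Any blocked handle stops dead at about 0.10 rad (8 mm at the bar's end) and springs back to OFF when let go. More than 25 N of finger force on a handle damages it or the interlock; the forces of both pads count together, so a pinch must be light (below 8 N grip): pushing with closed fingertips is enough.
- right_angle (a joint): Right handle: 0 = OFF stop, 0.76 rad = ON stop; feels the same as the left one, free or blocked.
- screwdriver: Bystander: loose screwdriver, 190 mm long, lying on the plate along the panel's y in front of (robot side of) the breakers. Origin: underside of its middle.
- terminal_box: Bystander: loose open cardboard box of black parts, 90 x 130 x 45 mm, on the bench to the left of the panel. Origin: centre of its underside.
- tape_measure: Bystander: loose black and steel tape measure, 75 x 35 x 70 mm, on the bench to the right of the panel. Origin: centre of its underside.

How it is judged:
By the outcome, as a careful person would: the job done as asked, in the order asked, and still so for the second after the job is handed in, with the robot touching nothing.
It also fails if it takes over 67 s, if anything falls off the work surface, if the arm or the gripper's body presses on something with over 40 N, if the wrist force passes 120 N, or if a joint passes its speed limit or range.

## Working session

There is one attempt and no reset: what is moved stays moved. The work goes in short steps, each a Python script; the robot and the scene stay as the last script left them, time stands still between calls to the robot, and variables do not carry over. Pictures are saved under pics/ and viewed, at most 10 in all, crops included, and the job is handed in when it is done.

```bash
mkdir -p pics; ls; python3 - <<'E'
from station import r, eoat, eyes, spot_in, cut_out, landmark_of
import cv2, numpy as np
np.set_printoptions(precision=4,suppress=True)
s=r.read_state(); print(s)
ims=[]
for c in("scene","top"):
    im=eyes.capture(c); ims.append(im)
    for n in("panel","breaker_row","handle_left","handle_middle","handle_right"):
        d=landmark_of(n,c); print(c,n,[(np.array(x["point"]).round(4),round(x["score"],2)) for x in d[:3]])
cv2.imwrite("pics/a.png",cv2.resize(cv2.cvtColor(np.vstack(ims),cv2.COLOR_RGB2BGR)[:, :],(400,600)))
cv2.imwrite("pics/top.png",cv2.cvtColor(ims[1],cv2.COLOR_RGB2BGR))
E
```

```text
pics
{'t': 0.0, 'joints': array([ 1.254 ,  0.0874,  0.1752,  1.6597, -0.    ,  1.5708]), 'qd': array([-0.0007,  0.0014,  0.0001, -0.0004,  0.0021,  0.0005]), 'joint_efforts': array([ -0.0008, -52.0389,  46.4804,   0.0165,  -0.    ,   0.    ]), 'eef_pos': array([0.1713, 0.5227, 0.404 ]), 'orientation': array([-0.4954, -3.1021,  0.0019]), 'wrist_force': array([-0.342 ,  0.0455,  0.0777]), 'wrist_torque': array([ 0.0198, -0.0279, -0.0218]), 'finger_force': 0.0, 'grip_width': 0.08537234014575766}
scene panel [(array([ 0.5713, -0.0038, -0.0018]), 0.57)]
scene breaker_row [(array([ 0.5761, -0.0062,  0.1393]), 0.67)]
scene handle_left [(array([0.6109, 0.1261, 0.0992]), 0.68), (array([ 0.3738,  0.5328, -0.005 ]), 0.53)]
scene handle_middle [(array([ 0.5733, -0.004 ,  0.1003]), 0.69), (array([ 0.3736,  0.5323, -0.0038]), 0.59), (array([0.6126, 0.1268, 0.0979]), 0.17)]
scene handle_right [(array([ 0.5403, -0.1331,  0.1006]), 0.59), (array([0.612 , 0.1245, 0.1014]), 0.46)]
top panel [(array([ 0.576 , -0.0044, -0.0006]), 0.55)]
top breaker_row [(array([ 0.5766, -0.0036,  0.1369]), 0.65)]
top handle_left [(array([0.6105, 0.1259, 0.1025]), 0.5)]
top handle_middle [(array([ 0.5733, -0.0034,  0.1027]), 0.59)]
top handle_right [(array([ 0.5365, -0.136 ,  0.1077]), 0.53)]
```

View pics/top.png

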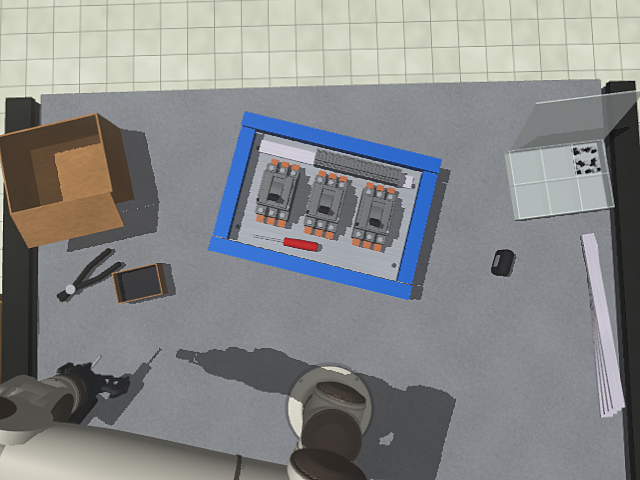

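View pics/a.png

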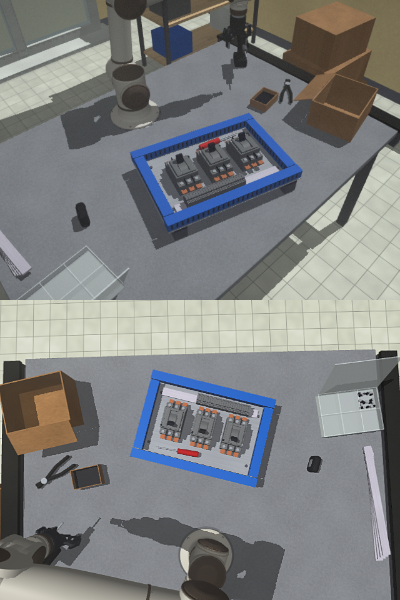

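The nets agree with the picture: handles at about (278,190), (326,208) and (375,215), row centre about (0.574, -0.004), 0.27 m from end to end, yaw -0.273. I'll close the fingers, go to the left handle and probe it gently.

```bash
cat > h.py <<'E'
from station import r, eoat, eyes, spot_in, cut_out, landmark_of
import numpy as np, cv2
np.set_printoptions(precision=4,suppress=True)
YAW=-0.273; C=np.array([0.574,-0.004])
X=np.array([np.cos(YAW),np.sin(YAW)]); Y=np.array([-X[1],X[0]])
f=(np.pi+YAW)/2; ROT=np.pi*np.array([np.cos(f),np.sin(f),0])
PY=dict(left=.135,middle=0,right=-.135)
def P(px,py,ztip): return np.r_[C+px*X+py*Y, ztip+.173]
def px_now(s): return (s["eef_pos"][:2]-C)@X
F0=np.zeros(3)
def tare():
    global F0; r.hold(.2); F0=r.read_state()["wrist_force"].copy()
def force(s): return s["wrist_force"]-F0
def push(name,z=.160,x0=-.062,xmax=.022,fmax=15.5):
    """Push level in panel +x until the force limit; returns last panel x and log."""
    py=PY[name]; log=[]; x=x0; tare(); fm=0; contact=None
    while x<xmax:
        x+=.0003 if fm>6 else .001
        r.movel(P(x,py,z),ROT,feed=.03)
        s=r.read_state(); F=force(s); fm=np.linalg.norm(F)
        log.append((s["t"],x,px_now(s),F[:2]@X,F[:2]@Y,F[2]))
        if contact is None and fm>2.5: contact=x
        if fm>fmax: break
    return contact,x,fm,np.array(log)
E
python3 - <<'E'
from h import *
eoat.command_gripper(0); 
print(r.ik(P(-.062,.135,.225),ROT))
r.move_ptp(P(-.062,.135,.225),ROT); s=r.read_state(); print(s["t"],s["eef_pos"],s["joints"],s["grip_width"])
im=eyes.capture("wrist"); cv2.imwrite("pics/w.png",im[...,::-1])
for n in("handle_left","handle_middle","handle_right"): print(n,[(np.array(x["point"]).round(4),round(x["score"],2)) for x in landmark_of(n,"wrist")[:2]])
r.movel(P(-.062,.135,.160),ROT); print(r.read_state()["t"])
t=r.read_state()["t"]
for i in range(3): r.movel(P(-.061+.001*i,.135,.160),ROT,feed=.03); s=r.read_state(); print(s["t"],px_now(s),s["wrist_force"])
E
```

```text
[0.2536 0.1304 0.2102 1.6506 0.     0.5266]
3.3083 [0.5504 0.1435 0.3981] [0.255  0.1303 0.2102 1.6507 0.0002 0.527 ] 0.00012305495835026237
handle_left []
handle_middle [(array([ 0.5711, -0.0023,  0.1061]), 0.64)]
handle_right []
4.0917
4.3417 -0.06078299153756243 [ 0.7162 -0.0359  0.1719]
4.5917 -0.059905756910736546 [-0.9097  0.1471 -0.6267]
4.8417 -0.05896156598926266 [1.2298 0.2579 0.0315]
```

View pics/w.png

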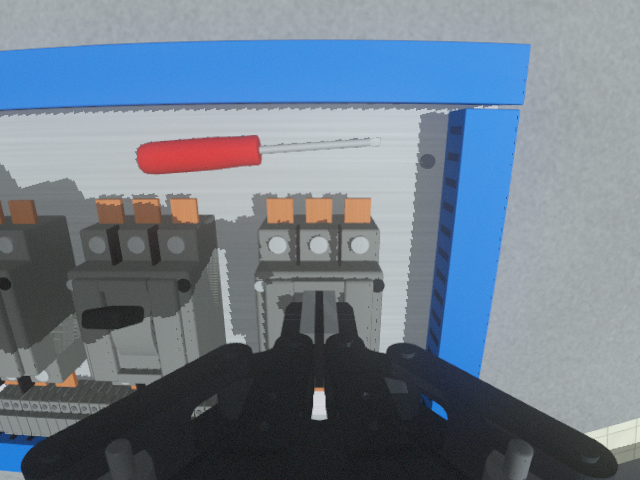

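The fingertips (about (320,300)) are centred on the left breaker and the yaw matches. A step costs 0.25 s, so I'll use one longer move through the safe stretches and fine steps only where a stop may come.

```bash
cat >> h.py <<'E'
def step(x,py,z,feed=.03):
    r.movel(P(x,py,z),ROT,feed=feed); s=r.read_state(); F=force(s)
    print("%.2f x=%.4f act=%.4f"%(s["t"],x,px_now(s)),F[:2]@X,F[:2]@Y,F[2]); return np.linalg.norm(F)
def probe(name,xa=-.050,z=.160,free=.0115,fmax=14,skip=0):
    """fine push off OFF; True if free"""
    py=PY[name]; step(xa,py,z); tare(); x=xa; c=None; fm=0
    while x<-.02:
        x+=.0005 if fm>10 else .001
        fm=step(x,py,z)
        if c is None and fm>3:
            c=x
            if skip and fm<10: x+=skip; fm=step(x,py,z,.015)
        if fm>fmax: return False,x,c
        if c is not None and x-c>free: return True,x,c
    return None,x,c
def home(name,z=.160,fmax=14,xs=-.010,xend=.014):
    py=PY[name]; step(xs,py,z); x=xs; fm=0
    while x<xend:
        x+=.0005 if fm>8 else .001
        fm=step(x,py,z)
        if fm>fmax: break
    return x,fm
def leave(name,x,nxt=None,z=.160):
    """back off, lift, go behind next handle"""
    py=PY[name]; r.movel(P(x-.008,py,z),ROT,feed=.05)
    if nxt:
        r.movel(P(-.058,py,.200),ROT,feed=.25); r.movel(P(-.058,PY[nxt],.200),ROT,feed=.25); r.movel(P(-.055,PY[nxt],z),ROT,feed=.15)
    print("t",r.read_state()["t"])
E
python3 - <<'E'
from h import *
print(probe("left"))
E
```

```text
5.29 x=-0.0500 act=-0.0498 -0.3330504322300747 -0.72158454439732 -0.34843916756039306
5.74 x=-0.0490 act=-0.0490 0.4047576121748148 -0.33476478443587165 -0.1009023888120607
5.99 x=-0.0480 act=-0.0479 1.7716728459951603 -0.43142388800625026 0.08508381358812567
6.24 x=-0.0470 act=-0.0469 0.18763569278120718 -0.32313578614479876 -1.6167015631382085
6.49 x=-0.0460 act=-0.0460 -0.09210617531829657 -0.5975712120609893 -0.9569587877882131
6.74 x=-0.0450 act=-0.0450 0.5049450697670688 -0.702213708352764 0.3849247808322924
6.99 x=-0.0440 act=-0.0443 -4.466882357304332 -0.4434550248677075 0.9676228488641334
7.24 x=-0.0430 act=-0.0434 -6.186087414568572 -0.8587517535242312 2.3916013649802386
7.49 x=-0.0420 act=-0.0424 -5.562044552707748 -0.8355628599188663 3.290456004080667
7.74 x=-0.0410 act=-0.0414 -5.923574790829578 -1.49180860844796 3.569363140580802
7.99 x=-0.0400 act=-0.0403 -5.336022133542184 0.005536375898860192 4.088570234603072
8.24 x=-0.0390 act=-0.0393 -5.123637849569911 -2.2053716312286133 3.3319095155813727
8.49 x=-0.0380 act=-0.0383 -4.259556373527731 -0.6874070011850415 3.625607034851699
8.74 x=-0.0370 act=-0.0375 -6.237281050402729 -0.7115493328423895 4.050631795802839
8.99 x=-0.0360 act=-0.0369 -10.139327845446058 -0.6420417225112296 6.150322564478182
9.24 x=-0.0355 act=-0.0367 -12.79573579965388 -1.3429945063906703 7.132553501697251
(False, -0.03549999999999999, -0.044)
```

Left is blocked (it stopped dead after 7.5 mm; arm stiffness is about 11 N/mm). Next is the middle handle.

```bash
python3 - <<'E'
from h import *
leave("left",-.0355,"middle")
a=probe("middle",xa=-.0470,skip=.004); print(a)
if a[0]: print(home("middle"))
E
```

```text
t 10.975
11.39 x=-0.0470 act=-0.0468 0.23881513279095115 -0.170850535062987 0.10450349099174575
11.84 x=-0.0460 act=-0.0460 -1.536894698720571 -1.6181138914652131 -0.9385843817033989
12.09 x=-0.0450 act=-0.0450 -0.7967275926413729 -0.2352747686078471 -0.49316826993689167
12.34 x=-0.0440 act=-0.0443 -4.3857273094790505 -0.016196241121249462 1.0567997745941955
12.76 x=-0.0400 act=-0.0402 -6.205628014158241 0.12439958545184818 4.222910347490345
13.01 x=-0.0390 act=-0.0393 -6.424611957941197 0.23746769228278602 3.7743866069108436
13.26 x=-0.0380 act=-0.0382 -5.886331602114719 0.18244721976829842 4.173684466136736
13.51 x=-0.0370 act=-0.0372 -5.430131605668663 -0.1671335802898808 3.307658846746688
13.76 x=-0.0360 act=-0.0360 -5.37284012874123 -0.7406150284246753 4.444151158704806
14.01 x=-0.0350 act=-0.0350 -4.466884201741418 0.14407782503504762 2.7369845107965407
14.26 x=-0.0340 act=-0.0339 -4.278996178580375 -0.6599679612161519 3.8294178085061796
14.51 x=-0.0330 act=-0.0329 -3.6966418890602992 0.3641130107621557 1.8718416657777441
14.76 x=-0.0320 act=-0.0319 -3.3598568455790345 0.275483
[... 1227 characters left out ...]
8126967018134406 -0.9435207482586244 -1.2568080413720044
19.14 x=0.0040 act=0.0041 -4.066240339688665 -0.30542191631698834 -1.4047723854521574
19.39 x=0.0050 act=0.0051 -3.8377377743489793 -0.12385724808817523 0.07625741892704876
19.64 x=0.0060 act=0.0061 -2.9307120505705773 -0.8536520571945833 -1.1712112402496258
19.89 x=0.0070 act=0.0071 -2.40298598487091 -0.7990172459495023 0.306866986161783
20.14 x=0.0080 act=0.0077 -7.4041523997340555 0.3976183197342929 2.14078668656201
20.39 x=0.0090 act=0.0081 -11.79146852423015 -1.3097129977185626 2.6316765079009246
20.64 x=0.0095 act=0.0083 -13.94385575594776 -0.492700153575975 4.573181787999014
(0.009500000000000001, np.float64(14.682910421646557))
```

Middle is home (stop reached at x of about 8 mm). Now the right handle; if it is blocked I'll go to the left one.

```bash
python3 - <<'E'
from h import *
def go(n):
    a=probe(n,xa=-.0470,skip=.004); print(n,a)
    if a[0]: h=home(n,xs=-.006); print(h); return True,h[0]
    return a[0],a[1]
leave("middle",.0095,"right")
ok,x=go("right")
if ok is False: leave("right",x,"left"); print(go("left"))
E
```

```text
t 22.4917
22.91 x=-0.0470 act=-0.0468 -1.0753522533863635 0.7920651218720031 0.4915560455480542
23.36 x=-0.0460 act=-0.0460 -0.7533903257926312 1.1101685145888864 -0.05562713297233454
23.61 x=-0.0450 act=-0.0450 -0.43595988564048566 1.0196776562391099 -0.5826017370673451
23.86 x=-0.0440 act=-0.0442 -3.877665216726888 0.8547175079593452 -0.0029440342985285195
24.27 x=-0.0400 act=-0.0402 -5.354176905395831 0.8403233997328329 4.337033239512373
24.52 x=-0.0390 act=-0.0393 -5.390691957449781 0.9546080925791048 3.838101433542385
24.77 x=-0.0380 act=-0.0382 -6.645751566405954 0.8233056232086815 3.7274548442694933
25.02 x=-0.0370 act=-0.0373 -6.429519284685931 -0.03280037427711381 3.6528768335574675
25.27 x=-0.0360 act=-0.0367 -9.66980705984274 -0.20650745136223606 6.318940520770914
25.52 x=-0.0355 act=-0.0364 -11.620079055968548 1.6253978697386067 6.637072189076227
25.77 x=-0.0350 act=-0.0362 -13.039205232835815 0.665268426680966 8.742658780532315
right (False, -0.03499999999999999, -0.044)
t 28.0583
28.48 x=-0.0470 act=-0.0468 -0.03985713165613086 -0.054739953182565464 -0.11985664816044656
[... 1999 characters left out ...]
747 -1.4729412108910782
35.61 x=0.0050 act=0.0051 -2.9126238796085566 -0.38274615337096846 -0.7202517209727736
35.86 x=0.0060 act=0.0062 -2.432363361203787 -0.14180239997348731 -1.0692224160635082
36.11 x=0.0070 act=0.0071 -3.37267136920007 -0.31838251751797386 -0.55588198257326
36.36 x=0.0080 act=0.0076 -9.002090943288422 -0.3139675263571902 0.4512706395691024
36.61 x=0.0085 act=0.0078 -10.006229071403494 -0.464686519674703 1.1191090708512599
36.86 x=0.0090 act=0.0080 -12.528616577252984 -0.12165838875308153 2.251127013911878
37.11 x=0.0095 act=0.0082 -14.945006502227578 -0.361024953024435 3.2768412774801963
(0.009500000000000001, np.float64(15.304288520742443))
(True, 0.009500000000000001)
```

```bash
python3 - <<'E'
from h import *
leave("left",.0095,"right")
a=probe("right",xa=-.0470,skip=.004); print(a)
if a[0]:
    h=home("right",xs=-.006); print(h)
    if h[1]>13:
        r.movel(P(h[0]-.008,-.135,.160),ROT,feed=.05); r.movel(P(-.058,-.135,.26),ROT,feed=.2)
        r.movel(P(-.20,-.10,.28),ROT,feed=.25)
        for c in("top","scene"):
            im=eyes.capture(c); p=[(260,140),(420,270)] if c=="top" else [(200,190),(500,370)]
            (u,v),(w,q)=p; cv2.imwrite(f"pics/end_{c}.png",cv2.resize(im[v:q,u:w,::-1],None,fx=2.5,fy=2.5))
        print(r.read_state()["t"])
E
```

```text
t 39.5
39.92 x=-0.0470 act=-0.0468 -0.46826163995241926 0.5760517668163266 0.03872419856267505
40.37 x=-0.0460 act=-0.0460 -1.0098236704646246 -0.5035914839633544 -0.5979706307274104
40.62 x=-0.0450 act=-0.0450 -1.6251352678637454 0.11811183779472874 0.8247258439914502
40.87 x=-0.0440 act=-0.0442 -4.80925824100846 -0.16496589715531615 1.1173739489554377
41.28 x=-0.0400 act=-0.0403 -6.959202256040119 -0.4902211058522884 4.041221834565121
41.53 x=-0.0390 act=-0.0393 -6.264864065152845 0.3505580393687322 4.370030101017388
41.78 x=-0.0380 act=-0.0383 -6.0362935345796505 -0.539061880619418 4.582415171010794
42.03 x=-0.0370 act=-0.0372 -6.230037087636189 -0.08392138821725285 4.356229805139677
42.28 x=-0.0360 act=-0.0361 -5.016650591127262 -0.5401309308031031 3.02828616702219
42.53 x=-0.0350 act=-0.0350 -4.956107202715444 -0.005433458068127346 3.5754518350414353
42.78 x=-0.0340 act=-0.0339 -5.286892902141661 0.23361726446795894 2.6683366986033903
43.03 x=-0.0330 act=-0.0329 -4.485577846436875 -0.9893688404706961 3.3217333747420015
43.28 x=-0.0320 act=-0.0319 -4.169696920036594 -0.1483019744
[... 966 characters left out ...]
8514 -0.8138038221590432 -0.9881099028643601
47.05 x=0.0050 act=0.0051 -4.553114416058432 -0.11982835647158986 -1.894866978125461
47.30 x=0.0060 act=0.0061 -4.3341499645220605 -0.2817353377694696 -1.1572181156105001
47.55 x=0.0070 act=0.0071 -4.568309795120003 -0.37536253213357806 -1.2290723482473762
47.80 x=0.0080 act=0.0078 -7.166171965446318 0.19264199962179884 0.6712172772604628
48.05 x=0.0090 act=0.0082 -11.59115521012742 -0.484584444268352 2.1027509646962996
48.30 x=0.0095 act=0.0085 -13.158432564328109 -0.10551336616927601 2.893934118781047
48.55 x=0.0100 act=0.0087 -16.79012466412844 -0.1659378522656358 3.3924289814219617
(0.010000000000000002, np.float64(17.130218796086066))
50.4333
```

```bash
ls pics; python3 -c "
import cv2,numpy as np
a=cv2.imread('pics/end_top.png');b=cv2.imread('pics/end_scene.png')
if a is not None: cv2.imwrite('pics/end.png',np.vstack([cv2.resize(a,(369,300)),cv2.resize(b,(369,300))]))"
```

```text
a.png
end_scene.png
end_top.png
top.png
w.png
```

View pics/end.png

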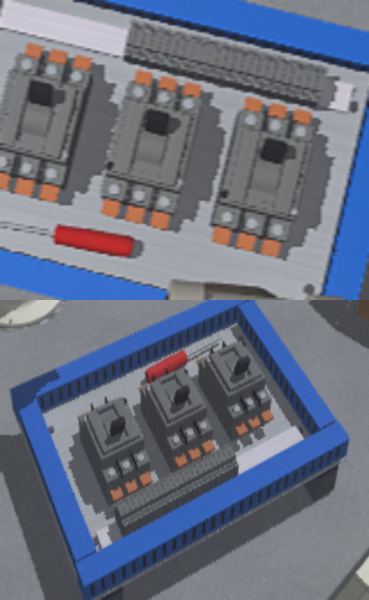

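In both views all three handles lean away from the robot, at the same place in each slot (top crop: (40,92), (157,122), (275,150)). The screwdriver is undisturbed and the arm is clear.

```bash
python3 -c "
from station import r
print(r.hand_in())"
```

```text
the job is handed in; nothing more can be done
None
```

All three breakers are ON, thrown home against their stops in the order middle, left, right; the highest force I read was about 17 N, and the job was handed in at about 50 s with the arm clear.

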